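# Show the blue glaze test tile to the inspection camera

### The job

First switch on the camera's lamp by pushing its red toggle lever fully over, away from the robot. Then take the blue-glazed test tile out of the rack and show it to the inspection camera in the air: its centre on the lens's line of sight 15 cm in front of the glass, the glazed face square to the lens and the blue top edge up in the picture. Finish while holding it there, still and clear of everything, without putting it down or letting go, and neither touch the camera nor disturb the other tiles and tools.

Things in the scene. Friction and masses are not known exactly. Their poses are not given: they have to be found in the camera images.
- tile_blue_center (a point): centre of the test tile to be shown: a fired clay tile, 8 mm thick, 60 mm wide, 100 mm tall, 80 to 130 g, with a glossy BLUE glazed face and a blue top edge; the other face is bare clay. It stands upright in the groove of the rack. Axes: x = out of the glazed face, y = across its width, z = up to its blue top edge (50 mm above this point).
- tile_blue: the same blue tile; origin at the centre of its lower edge face, 50 mm below the centre; same axes
- tile_rack: fixed pale wooden rail, 60 mm deep (x), 342 mm long (y), 25 mm high, origin at the centre of its underside. One groove along y, 9.5 mm wide, its floor 10 mm above the table and 15 mm deep, holds the four tiles upright in a line, edge to edge at a pitch of 78 mm (about 18 mm, at least 10 mm, between neighbours), all glazed faces towards the rack's +x, in any order. Both broad faces of every tile are free for the fingers.
- tile_green: neighbour tile of the same size with green glaze; origin at the centre of its lower edge face; to be left alone
- tile_amber: the same with amber-orange glaze; to be left alone
- tile_white: the same with white glaze; to be left alone
- camera_stand: inspection camera on a fixed stand: black foot 150 x 150 mm and aluminium post 24 mm thick, origin at the centre of the foot's underside; 300 mm above the origin a level pin (along the stand's y) with red knobs carries the tilting head. Not to be touched.
- camera_head (a joint): tilt of the camera head in rad: 0 = looks level, along the stand's -x; growing = looks further down (0.15 to 0.5 at the start; leave it as it is)
- lens (a point): middle of the lens's front glass: the camera head is a black box 70 x 58 x 58 mm with an aluminium lens inside a white ring lamp with yellow bulbs (74 mm across). Lies 66 mm from the tilt pin. Axes of the head: -x = line of sight (slanting down, roughly towards the robot), y = level, z = up in the picture.
- focus (a point): the point in the air on the line of sight 150 mm in front of the lens, where the tile's centre belongs; same axes as the lens. The tile is right when its axes agree with these: glazed face (tile x) towards the lens, tile z along this z.
- lamp_lever (a joint): lamp switch, a toggle lever: 0 = off (leaning towards the robot, along its block's -x), 1.0 rad = on (leaning to +x, away from the robot); it starts between 0 and 0.15 and stays where it is left; a light push moves it. On from 0.8.
- lamp_lever_tip (a point): tip of the red lamp lever, the centre of its red ball, 26 mm across; it sits 80 mm from the hinge pin, which lies across the block 22 mm above the table, and 92 mm above the table when off or on (the lever leans 0.5 rad to either side of upright, the stem is 10 mm thick); the ball travels about 77 mm level between off and on
- lamp_lever_base: the lever's fixed grey block, 70 x 50 x 25 mm, origin at the centre of its underside; +x is the direction in which the lever is pushed to switch on
- hair_dryer: black hair dryer on the right; leave alone
- clay_paddle: flat wooden paddle, 14 mm thick, 285 mm long, lying behind the rack; leave alone
- glaze_jar: jar of glaze with a blue cap, 72 mm across, 100 mm tall, on the right, beyond the lever; leave alone
- glaze_brush: brush lying at the left; leave alone
Not all that is in view belongs to the job. Of the things shaped like the lamp_lever_base, the grey one is meant.

How it is judged (in metres and radians):
On the way, in this order (a step that is already met when the one before it is completed fails the run):
1. the lamp lever is pushed over to on (0.8 rad or more) (value of joint lamp_lever above 0.8 rad), for 0.1 s.
2. the blue tile is held by the fingers, lifted clear of the rack (its centre over 130 mm above the table) (height (world z) of tile_blue_center above 0.13 m and contact force between the fingers and tile_blue above 0.5 N and contact force between tile_blue and tile_rack below 0.05 N), for 0.2 s.
At the end, for the whole second after the job is handed in: Lever on (0.8 rad or more). Blue tile held still in the fingers, touching nothing else: centre within 20 mm of the focus point, glazed face to the lens and top edge up in the picture, each within 0.16 rad. Other tiles stand within 15 mm of their places, dryer, paddle, jar, brush within 30 mm (value of joint lamp_lever above 0.8 rad and distance between tile_blue_center and focus below 0.02 m and angle between the x axis of tile_blue and the x axis of focus, either way round below 0.16 rad and angle between the z axis of tile_blue and the z axis of focus, either way round below 0.16 rad and x of lens in the frame of tile_blue above 0.1 m and angle between tile_blue's own z axis and vertical below 1 rad and height (world z) of tile_blue_center above 0.15 m and contact force between the fingers and tile_blue above 0.5 N and linear speed of tile_blue below 0.03 m/s and angular speed of tile_blue below 0.2 rad/s and contact force between tile_blue and tile_rack below 0.05 N and contact force between tile_blue and camera_stand below 0.05 N and contact force between tile_blue and lamp_lever_base below 0.05 N and contact force between tile_blue and tile_green below 0.05 N and contact force between tile_blue and tile_amber below 0.05 N and contact force between tile_blue and tile_white below 0.05 N and contact force between tile_blue and hair_dryer below 0.05 N and contact force between tile_blue and clay_paddle below 0.05 N and contact force between tile_blue and glaze_jar below 0.05 N and contact force between tile_blue and glaze_brush below 0.05 N and distance of each of tile_green, tile_amber, tile_white from where it was at the start of the episode below 0.015 m and angle between each of tile_green, tile_amber, tile_white's own z axis and vertical below 0.15 rad and distance of each of hair_dryer, clay_paddle, glaze_jar, glaze_brush from where it was at the start of the episode below 0.03 m); the arm keeps its last pose, push and grip.
It fails at once if the camera or its stand is touched (more than 2 N) (contact force between camera_stand and anything else above 2 N).
It fails at once if another tile is shifted more than 25 mm or tipped over (distance of any of tile_green, tile_amber, tile_white from where it was at the start of the episode above 0.025 m or angle between any of tile_green, tile_amber, tile_white's own z axis and vertical above 0.4 rad).
It fails at once if the dryer, paddle, jar or brush is shifted more than 30 mm (distance of any of hair_dryer, clay_paddle, glaze_jar, glaze_brush from where it was at the start of the episode above 0.03 m).
It also fails if it takes over 56 s, if anything falls off the work surface, if the arm or the gripper's body presses on something with over 40 N, if the wrist force passes 120 N, or if a joint passes its speed limit or range.

### The arm

A 6-joint arm with a two-finger parallel gripper is mounted at the origin on the work surface. World frame = base frame: x ahead of the robot, y to its left, z up, the work surface at z = 0. Lengths are in mm, angles in rad, forces in N, time in s.
With the tool pointing down it reaches from about 275 to 750 mm from the base axis. Payload 10.2 kg.
Tool frame: the origin (TCP) lies between the finger pads; the fingertips stand 17 mm ahead of it and the grasp point (between the pads) lies 2 mm behind it; z points along the fingers, y is the line along which they close (so a half turn about z gives the same grasp; the last joint's range is limited). The gripper opens to 85 mm and grips with 20 to 120 N. Pads are 22 mm wide; open, the fingers measure 114 mm over their backs; the gripper's body (76 mm by 85 mm) begins 54 mm behind the grasp point. The pads swing forward as they close: fully open they stand 13 mm farther back than shut.
Start: joints at [0.938, 0.313, 1.498, -0, 1.331, -0.223], TCP at [209.187, 481.531, 248.294] pointing down, gripper open.
Joint ranges: [-2.94, 2.94], [-0.97, 2.17], [0.19, 2.56], [-1.23, 4.37], [0.02, 3.11], [-2.88, 2.88]. Speed limits (rad/s): [2.39, 2.39, 3.01, 3.14, 3.14, 3.14].

### API

Orientations are given as a unit quaternion [w, x, y, z].
In Python, from rig import * gives the robot as it stands.
- The arm moves only by the tool step_arm, never from a script. Its argument "commands" is text: rows parted by semicolons, each of 7 numbers parted by spaces: the opening, from 0 (shut) to 1 (fully open), then the shift along the tool's x, y, z in cm, then the turn, a rotation vector about the tool's x, y, z in rad. In form: hand x y z rx ry rz; .... A call has 1 to 20 rows; each row is the pose to reach, as a shift and turn from the pose commanded when the call began, along the tool's axes at that moment; what a row does not reach only later rows make up. A row lasts 1/12 s, in which the tool goes at most 41.7 mm and 7.16 degrees, less where a joint would pass 70% of its speed; a pose out of reach is approached as far as the arm can. A call with a gripper value outside its range is refused whole. The fingers move at their own pace and stop on an object; "newtons" is the grip in N (left out, the last holds). Time passes only in rows, so rows that repeat a pose let the fingers close. It gives the time, the measured TCP pose, the force, the opening and the grip force at its end, in the units of the state.
- sense(): the state, without advancing time (a new reading comes with each control period).
- capture(name): name is "side" or "top"; returns the picture (420x560x3 uint8, red, green, blue); there is no depth.
- camera_model(name): a dict with "mtx" (3x3 intrinsics, pixels), "eye" and "rotation" of the camera in the world. Camera axes: x right, y down, z forward; pixel columns grow to the right and rows downward; lengths in mm; the calibration is good to about 2 mm. A picture is of the moment at which its call begins. camera_model takes no time and is no camera call.
- finish_job(): hands the job in; it is judged then, once.
Trained networks look in the newest picture that a camera, given by its name, has taken for a name from the list of things; names that differ only in an ending like _2 or _b are one class to them, and where a whole thing is asked for, a point or a joint stands for the part that bears it (a point fixed in the world has none). Each returns a list of dicts, best first, with "score" (0 to 1); they miss things now and then, are a little off and sometimes report something else, mostly with a low value. They report only what shows in the picture. A call takes as long as a camera call. They do not tell look-alikes from the thing itself.
- search_frame(camera, label): "rect" ([centre column, centre row, width, height] in pixels, round what is visible of it).
- trace(camera, label): "mask" (420x560 bool, what is visible of it) and "rect" ([centre column, centre row, width, height] in pixels, round what is visible of it).
- spot_point(camera, label): "xy" ([column, row] in pixels: a listed point, or the origin of a listed thing).
The state is a dict: "time_s": time; "joints": joint angles; "dq": joint speeds; "tau": joint torques, N m; "eef_pos": TCP position; "ee_rot": TCP orientation; "force": force on the tool from outside, world axes, zero at the start; "wrist_torque": the same for the moment, N m; "grip_width": opening from 0.0 (shut) to 1.0 (fully open); "grip_force": force on a finger pad.
Only numpy, scipy, OpenCV 4.12 (cv2) and the standard library are available. Lean on these libraries where they do the work, as an engineer would, in place of code of your own. Each camera call takes 0.05 s, during which the arm holds its last target. There are 200 camera calls.

## Working session

There is one attempt and no reset: what is moved stays moved. The work goes in short steps, Python scripts to look and compute and a tool call to move; the robot and the scene stay as the last step left them, time stands still between calls to the robot, and variables do not carry over. Pictures are saved under pics/ and viewed, at most 10 in all, crops included, and the job is handed in when it is done.

Besides the shell and the picture viewer there is one more tool, called as a command line: name --argument value ..., lists and objects as JSON in quotes. step_arm: Moves the arm, as the interface text tells. Its arguments: {"type":"object","properties":{"commands":{"type":"string"},"newtons":{"type":"number"}},"required":["commands"]}

```bash
mkdir -p pics
cat > h.py <<'E'
from rig import *
import numpy as np, cv2
from scipy.spatial.transform import Rotation as R
def P(n):
    m=camera_model(n); return np.array(m["mtx"],float),np.array(m["eye"],float),np.array(m["rotation"],float)
E
python3 - <<'E'
from h import *
for n in("side","top"):
    im=capture(n); cv2.imwrite(f"pics/{n}0.png",im[...,::-1]); print(n,camera_model(n))
    for l in ["tile_blue_center","lens","focus","lamp_lever_tip","lamp_lever_base","tile_rack","camera_stand","tile_green","tile_amber","tile_white","tile_blue"]:
        try: print(l,[(np.round(d["xy"]).tolist(),round(d["score"],2)) for d in spot_point(n,l)][:3])
        except Exception as e: print(l,e)
print(sense())
E
```

```text
side {'mtx': array([[482.28009542,   0.        , 280.99115853],
       [  0.        , 482.28009542, 210.41989098],
       [  0.        ,   0.        ,   1.        ]]), 'eye': array([   9.24696861, 1121.74309618, 1149.7389913 ]), 'rotation': array([ 0.09624445, -0.18766329,  0.87514503, -0.43547752])}
tile_blue_center [([248.0, 290.0], 0.75)]
lens [([254.0, 165.0], 0.7)]
focus []
lamp_lever_tip [([372.0, 208.0], 0.61), ([298.0, 220.0], 0.49), ([334.0, 209.0], 0.48)]
lamp_lever_base [([300.0, 213.0], 0.77), ([359.0, 230.0], 0.65), ([327.0, 228.0], 0.5)]
tile_rack [([245.0, 308.0], 0.83)]
camera_stand [([244.0, 225.0], 0.64)]
tile_green [([241.0, 317.0], 0.74)]
tile_amber [([261.0, 280.0], 0.63), ([345.0, 199.0], 0.41), ([230.0, 335.0], 0.17)]
tile_white []
tile_blue [([254.0, 297.0], 0.73), ([212.0, 390.0], 0.17)]
top {'mtx': array([[383.13885557,   0.        , 280.27536028],
       [  0.        , 383.13885557, 210.46518708],
       [  0.        ,   0.        ,   1.        ]]), 'eye': array([ 398.49835487,  -17.23453819, 1313.40418797]), 'rotation': array([ 0.04335279, -0.70087667,  0.
[... 581 characters left out ...]
, 0.55)]
{'time_s': 1.2, 'joints': array([ 9.37599867e-01,  3.12872171e-01,  1.49769895e+00,  1.59130971e-05,
        1.33101088e+00, -2.23393882e-01]), 'dq': array([-0.0022719 , -0.00141066, -0.00085645,  0.00105485, -0.00124738,
       -0.00051263]), 'tau': array([ 1.82558320e-03, -4.12143409e+01, -2.59914476e+01,  2.12826893e-05,
        2.49425575e-04, -3.22174253e-05]), 'eef_pos': array([209.18162722, 481.53045776, 248.3088184 ]), 'ee_rot': array([-4.81865301e-06,  2.03472365e-01,  9.79080690e-01,  8.05523471e-06]), 'force': array([ 0.58495421, -0.26955993,  0.25957035]), 'wrist_torque': array([-0.01863446,  0.00045972,  0.0365366 ]), 'grip_force': 0.0, 'grip_width': 0.9983031968542103}
```

View pics/side0.png

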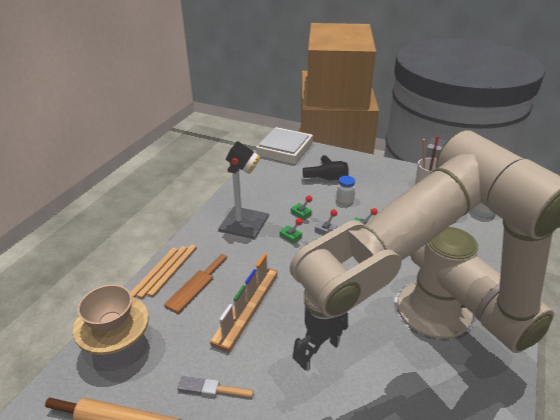

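View pics/top0.png

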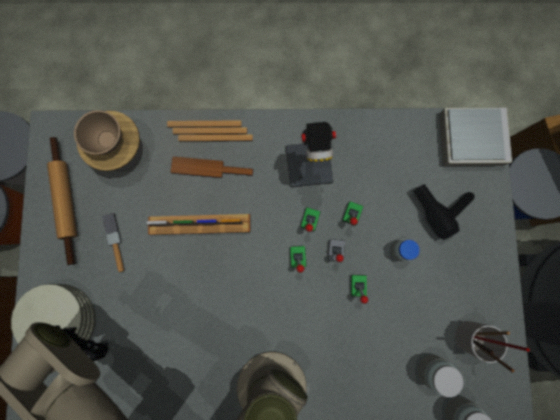

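Run:
```python
from h import *
t=capture("top"); s=capture("side")
def c(im,x0,x1,y0,y1,w,h): return cv2.resize(im[y0:y1,x0:x1],(w,h),interpolation=cv2.INTER_CUBIC)
a=c(t,275,375,110,210,400,300) if 0 else c(t,275,375,115,190,400,300)
b=c(t,280,380,195,270,400,300)
d=c(t,140,260,195,285,400,300) if 0 else c(s,205,285,245,345,400,300*1) 
d=c(s,200,300,250,325,400,300)
e=c(s,210,310,130,205,400,300)
o=np.vstack([np.hstack([a,b]),np.hstack([d,e])]); cv2.imwrite("pics/crop1.png",o[...,::-1])
```

```text
(no output)
```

View pics/crop1.png

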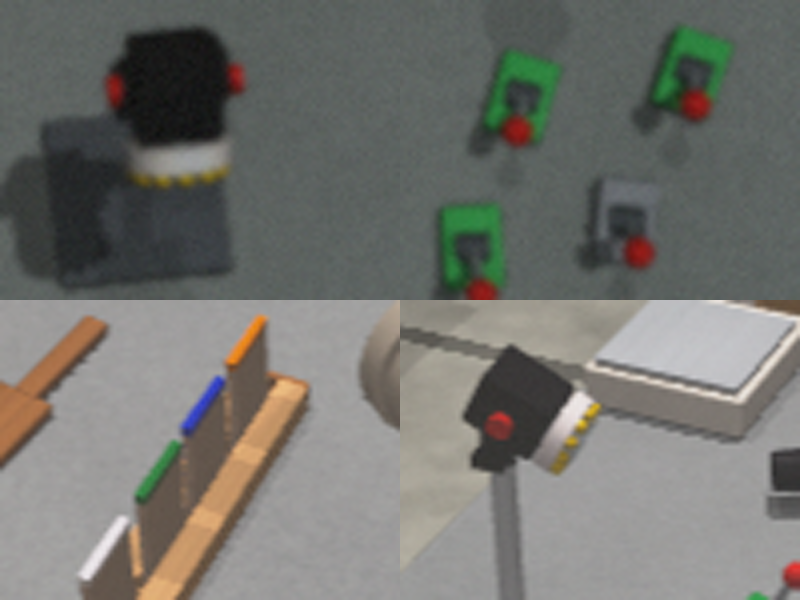

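```bash
cat >> h.py <<'E'
from scipy.optimize import least_squares
def ray(n,uv):
    K,e,q=P(n); d=np.linalg.inv(K)@[uv[0],uv[1],1]; d=R.from_quat(q,scalar_first=True).apply(d); return e,d/np.linalg.norm(d)
def atz(n,uv,z):
    e,d=ray(n,uv); return e+d*(z-e[2])/d[2]
def proj(n,p):
    K,e,q=P(n); c=R.from_quat(q,scalar_first=True).inv().apply(np.atleast_2d(p)-e); u=c@K.T; return u[:,:2]/u[:,2:]
def tri(uvs):
    A=np.zeros((3,3));b=np.zeros(3)
    for n,uv in uvs.items():
        e,d=ray(n,uv); M=np.eye(3)-np.outer(d,d); A+=M;b+=M@e
    p=np.linalg.solve(A,b); return p,{n:np.round(proj(n,p)[0]-uv,1) for n,uv in uvs.items()}
def blob(im,h0,h1,box,smin=110,vmin=60,amin=6):
    hsv=cv2.cvtColor(im,cv2.COLOR_RGB2HSV).astype(int); h=hsv[...,0]
    m=((h>=h0)&(h<=h1) if h0<=h1 else (h>=h0)|(h<=h1))&(hsv[...,1]>smin)&(hsv[...,2]>vmin)
    k=np.zeros_like(m); x0,x1,y0,y1=box; k[y0:y1,x0:x1]=1; m&=k
    n,l,st,c=cv2.connectedComponentsWithStats(m.astype(np.uint8)); return [(c[i].round(1).tolist(),int(st[i,4]),st[i,:4].tolist()) for i in range(1,n) if st[i,4]>=amin]
E
python3 - <<'E'
from h import *
t=capture("top"); s=capture("side")
print("topknobs",blob(t,170,8,(300,340,120,150)))
print("sideknob",blob(s,170,8,(225,245,150,175)))
print("bulbs t",blob(t,20,32,(300,340,145,170),90,90,1)); print("bulbs s",blob(s,20,32,(240,265,150,175),90,90,1))
print("balls t",blob(t,170,8,(280,380,200,310)));print("balls s",blob(s,170,8,(285,385,190,240)))
for n,h in(("blue",(105,130)),("amber",(8,20)),("green",(50,85))):
    print(n,blob(t,*h,(145,255,210,240),110 if n!="amber" else 190),blob(s,*h,(215,275,250,330)))
print("lens",tri({"top":(323,161),"side":(254,165)}))
print("ball top z92",atz("top",(339.5,258),92),"blk",atz("top",(336.2,250.5),25))
for c in [(336.5-7.5,195-0)]: pass
print("base corners z25",[atz("top",(280+(x-400)/4,195+y/4),25).round() for x,y in((602,180),(658,182),(650,262),(592,258))])
print("foot z~10",[atz("top",(275+x/4,115+y/4),10).round() for x,y in((42,120),(232,270),(65,288))])
print("knobs z300",atz("top",(303.75,137.5),300),atz("top",(334.25,134.5),300))
print("knob tri",tri({"top":(303.75,137.5),"side":(234.5,161.25)}))
E
```

```text
topknobs [([333.5, 133.8], 24, [332, 131, 4, 7]), ([303.4, 137.0], 28, [302, 133, 4, 9])]
sideknob [([234.2, 161.0], 37, [231, 158, 7, 7])]
bulbs t [([325.6, 158.6], 22, [320, 157, 12, 4]), ([313.7, 159.7], 15, [310, 159, 8, 3])]
bulbs s [([256.6, 159.0], 20, [254, 156, 6, 7]), ([252.3, 165.1], 9, [251, 164, 4, 3]), ([249.6, 170.1], 14, [248, 168, 4, 5])]
balls t [([353.5, 220.7], 43, [351, 217, 7, 8]), ([308.5, 227.4], 38, [305, 224, 7, 8]), ([339.1, 257.6], 46, [336, 254, 7, 8]), ([300.0, 268.3], 40, [297, 265, 7, 7]), ([364.0, 299.0], 45, [361, 296, 7, 7])]
balls s [([308.5, 198.2], 28, [306, 196, 6, 6]), ([333.4, 212.3], 34, [331, 209, 6, 7]), ([373.7, 210.8], 32, [371, 208, 6, 7]), ([298.8, 220.9], 37, [296, 218, 7, 7])]
blue [([206.2, 221.0], 56, [197, 220, 19, 3])] [([250.2, 275.8], 45, [245, 269, 11, 14])]
amber [([230.2, 220.3], 37, [222, 219, 18, 3])] [([219.4, 259.9], 67, [215, 254, 11, 14]), ([261.0, 260.5], 54, [256, 254, 11, 14]), ([253.9, 300.2], 546, [231, 268, 44, 62]), ([233.5, 312.6], 22, [233, 307, 2, 12])]
green [([182.3, 221.5], 35, [174, 221, 18, 2])] [([239.1, 292.1], 34, [234, 285, 11, 14])]
lens (array([ 688.58370075, -153.64437863,  260.03760165]), {'top': array([-0.7, -2. ]), 'side': array([1.7, 0.3])})
ball top z92 [ 411.7334488  -220.86576323   92.        ] blk [ 437.55790598 -221.82013963   25.        ]
base corners z25 [array([ 473., -204.,   25.]), array([ 471., -251.,   25.]), array([ 404., -242.,   25.]), array([ 408., -193.,   25.])]
foot z~10 [array([810., -58.,  10.]), array([ 673., -221.,   10.]), array([659., -76.,  10.])]
knobs z300 [738.86297536 -99.33897251 300.        ] [ 746.61742054 -183.47537951  300.        ]
knob tri (array([740.95527696, -99.87318415, 293.61588065]), {'top': array([0., 0.]), 'side': array([-0., -0.])})
```

Run:
```python
from h import *
a=np.linspace(0,2*np.pi,72)
def model(p,dl=66):
    X,Y,yaw,th,d,r=p
    Rm=R.from_euler("z",yaw)*R.from_euler("y",-th)
    # -x must go down as tilt grows
    if Rm.apply([-1,0,0])[2]>0: Rm=R.from_euler("z",yaw)*R.from_euler("y",th)
    pin=np.array([X,Y,300]); lens=pin+Rm.apply([-dl,0,0]); return Rm,pin,lens
def res(p):
    Rm,pin,lens=model(p); d,r=p[4:]
    k1=pin+Rm.apply([0,d,0]);k2=pin+Rm.apply([0,-d,0])
    ring=lens+Rm.apply(np.c_[0*a,r*np.cos(a),r*np.sin(a)])
    T=proj("top",ring);S=proj("side",ring)
    o=list(proj("top",k1)[0]-[303.4,137.0])+list(proj("top",k2)[0]-[333.5,133.8])+list(proj("side",k1)[0]-[234.2,161])
    i=S[:,1].argmin();j=S[:,1].argmax()
    # bulb blobs are ~±1.5 px round centres
    o+=list(S[i]-[257.5,157.5])+list(S[j]-[249.3,171])
    o+=[T[:,0].min()-311.5,T[:,0].max()-330.5,T[:,1].max()-160.5]
    o+=[(p[5]-33)/3]
    return np.array(o)
f=least_squares(res,[743,-141,.09,.4,42,33],loss="soft_l1")
Rm,pin,lens=model(f.x); F=lens+Rm.apply([-150,0,0])
print(f.x.round(3),f.fun.round(1)); print("lens",lens.round(1),"focus",F.round(1))
q=R.from_matrix
print("proj lens",proj("top",lens),proj("side",lens))
# tiles
for n,u,v in(("blue",(206.2,221),(250.2,275.8)),("amber",(230.2,220.3),(261,260.5)),("green",(182.3,221.5),(239.1,292.1))):
    print(n,atz("top",u,110).round(1),tri({"top":u,"side":v}))
print("ball",atz("top",(339.1,257.6),95).round(1),tri({"top":(339.1,257.6),"side":(333.4,212.3)}))
```

```text
[ 7.47090e+02 -1.39924e+02  1.53000e-01  5.47000e-01  4.23570e+01
  2.79200e+01] [-0.1 -0.1  0.1 -1.7 -0.  -1.1  1.2  0.3  0.5  0.2 -0.7  0.1  0.2 -1.7]
lens [ 691.4 -148.5  265.7] focus [ 564.8 -168.   187.6]
proj lens [[320.65479774 157.55372985]] [[254.22067179 164.4945941 ]]
blue [532.9 198.9 110. ] (array([534.38348336, 200.40395926, 103.40091135]), {'top': array([-0.1, -0.2]), 'side': array([0.2, 0. ])})
amber [534.2 123.5 110. ] (array([535.47802402, 124.51677438, 102.06909026]), {'top': array([-0. , -0.1]), 'side': array([0.1, 0. ])})
green [532.3 274.  110. ] (array([533.01863842, 275.25431806, 104.97799482]), {'top': array([-0. , -0.1]), 'side': array([0.1, 0. ])})
ball [ 413.  -219.1   95. ] (array([ 413.41633966, -219.3350329 ,   92.96481731]), {'top': array([-0. , -0.1]), 'side': array([0.1, 0. ])})
```

```bash
cat > fit.py <<'E'
from h import *
a=np.linspace(0,2*np.pi,72)
B=np.mean([np.array(v)-proj("side",atz("top",u,110))[0] for u,v in(((206.2,221),(250.2,275.8)),((230.2,220.3),(261,260.5)),((182.3,221.5),(239.1,292.1)))],0)
def model(p):
    Rm=R.from_euler("z",p[2])*R.from_euler("y",-p[3])
    pin=np.array([p[0],p[1],300]); return Rm,pin,pin+Rm.apply([-66,0,0])
def res(p):
    Rm,pin,lens=model(p); d,r,b=p[4:]
    k=pin+Rm.apply([[0,d,0],[0,-d,0]])
    ring=lens+Rm.apply(np.c_[0*a+b,r*np.cos(a),r*np.sin(a)])
    T=proj("top",ring);S=proj("side",ring)+B
    o=list((proj("top",k)-[[303.4,137.0],[333.5,133.8]]).ravel())+list(proj("side",k)[0]+B-[234.2,161])
    o+=list(S[S[:,1].argmin()]-[257.5,157.5])+list(S[S[:,1].argmax()]-[249.3,171])
    o+=[T[:,0].min()-311.5,T[:,0].max()-330.5,T[:,1].max()-160.5]
    return np.array(o+[(r-32)/2,(p[2]-.105)/.02,(p[0]-742)/4,(p[1]+140)/4,b/3])
if __name__=="__main__":
    for s in(1,-1):
        f=least_squares(res,[743,-141,.1,.4*s,42,33,0],loss="soft_l1")
        Rm,pin,lens=model(f.x); print(B,f.cost,f.x.round(3),f.fun.round(1),"lens",lens.round(1),"focus",(lens+Rm.apply([-150,0,0])).round(1))
E
python3 fit.py
```

```text
[-0.58220242  1.67030561] 3.4913779425482883 [ 7.44615e+02 -1.40754e+02  1.09000e-01  4.44000e-01  4.14070e+01
  2.84760e+01  3.27000e+00] [ 0.4  0.1  0.2 -0.2 -0.2  0.4  0.8  0.1  0.7  0.8 -1.2  0.2 -0.5 -1.8
  0.2  0.7 -0.2  1.1] lens [ 685.4 -147.3  271.7] focus [ 550.7 -162.   207.3]
[-0.58220242  1.67030561] 3.4913779425947595 [ 7.44615e+02 -1.40754e+02  1.09000e-01  4.44000e-01  4.14070e+01
  2.84760e+01  3.27000e+00] [ 0.4  0.1  0.2 -0.2 -0.2  0.4  0.8  0.1  0.7  0.8 -1.2  0.2 -0.5 -1.8
  0.2  0.7 -0.2  1.1] lens [ 685.4 -147.3  271.7] focus [ 550.7 -162.   207.3]
```

step_arm --commands "0 -41.8 -57.4 0 0 0 -0.26; 0 -41.8 -57.4 0 0 0 -0.26; 0 -41.8 -57.4 0 0 0 -0.26; 0 -41.8 -57.4 0 0 0 -0.26; 0 -41.8 -57.4 0 0 0 -0.26; 0 -41.8 -57.4 0 0 0 -0.26; 0 -41.8 -57.4 0 0 0 -0.26; 0 -41.8 -57.4 0 0 0 -0.26; 0 -41.8 -57.4 0 0 0 -0.26; 0 -41.8 -57.4 0 0 0 -0.26; 0 -41.8 -57.4 0 0 0 -0.26; 0 -41.8 -57.4 0 0 0 -0.26; 0 -41.8 -57.4 0 0 0 -0.26; 0 -41.8 -57.4 0 0 0 -0.26; 0 -41.8 -57.4 0 0 0 -0.26; 0 -41.8 -57.4 0 0 0 -0.26; 0 -41.8 -57.4 0 0 0 -0.26; 0 -41.8 -57.4 0 0 0 -0.26; 0 -41.8 -57.4 0 0 0 -0.26; 0 -41.8 -57.4 0 0 0 -0.26"

```text
time_s: 3.07
eef_pos: [363.7, -211.0, 248.1]
ee_rot: [-0.0, 0.075, 0.997, 0.0]
force: [-0.0, 0.7, 0.8]
grip_width: -0.004
grip_force: 0.0
```

step_arm --commands "0 0 0 4.9 0 0 0; 0 0 0 9.8 0 0 0; 0 0 0 14.6 0 0 0; 0 0 0 14.6 0 0 0; 0 -2 0 14.6 0 0 0; 0 -3 0 14.6 0 0 0; 0 -4 0 14.6 0 0 0; 0 -5 0 14.6 0 0 0; 0 -6 0 14.6 0 0 0; 0 -7 0 14.6 0 0 0; 0 -8 0 14.6 0 0 0; 0 -9 0 14.6 0 0 0; 0 -9 0 14.6 0 0 0"

```text
time_s: 4.15
eef_pos: [454.0, -223.5, 102.8]
ee_rot: [0.0, 0.074, 0.997, -0.0]
force: [-0.1, -0.5, 0.4]
grip_width: 0.001
grip_force: 0.0
```

Run:
```python
from h import *
s=capture("side");t=capture("top")
print(blob(s,170,8,(285,385,190,240)),blob(t,170,8,(280,380,200,310)))
o=np.hstack([cv2.resize(t[195:270,280:380],(400,300)),cv2.resize(s[180:255,290:390],(400,300))]);cv2.imwrite("pics/lev.png",o[...,::-1])
```

```text
[([308.4, 198.3], 29, [306, 196, 6, 6]), ([317.4, 207.5], 31, [315, 205, 6, 6]), ([298.6, 221.0], 36, [296, 218, 6, 7]), ([329.8, 235.9], 40, [327, 233, 7, 7])] [([308.5, 227.2], 35, [306, 224, 6, 7]), ([300.1, 268.0], 32, [297, 265, 7, 7]), ([364.0, 299.1], 44, [361, 296, 7, 7])]
```

View pics/lev.png

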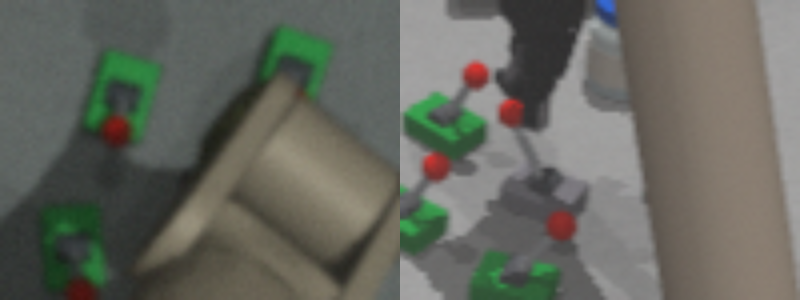

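Run:
```python
from fit import *
for z in(92,97): print(atz("side",np.array([317.4,207.5])-B,z).round(1))
print(sense()["force"])
```

```text
[ 479.2 -234.6   92. ]
[ 477.  -228.2   97. ]
[0.97594556 0.4881182  0.13905863]
```

step_arm --commands "0 -0.5 0 0 0 0 0; 0 -0.5 0 0 0 0 0; 0 3 0 0 0 0 0; 0 3 0 -5 0 0 0; 0 3 0 -10 0 0 0; 0 3 0 -14.6 0 0 0; 1 -1.6 43 -14.6 0 0 1.41; 1 -1.6 43 -14.6 0 0 1.41; 1 -1.6 43 -14.6 0 0 1.41; 1 -1.6 43 -14.6 0 0 1.41; 1 -1.6 43 -14.6 0 0 1.41; 1 -1.6 43 -14.6 0 0 1.41; 1 -1.6 43 -14.6 0 0 1.41; 1 -1.6 43 -14.6 0 0 1.41; 1 -1.6 43 -14.6 0 0 1.41; 1 -1.6 43 -14.6 0 0 1.41; 1 -1.6 43 -14.6 0 0 1.41; 1 -1.6 43 -14.6 0 0 1.41; 1 -1.6 43 -14.6 0 0 1.41; 1 -1.6 43 -14.6 0 0 1.41" --newtons 40

```text
time_s: 5.92
eef_pos: [532.4, 199.4, 248.1]
ee_rot: [-0.0, 0.703, 0.711, -0.0]
force: [-0.0, -0.4, -0.3]
grip_width: 1.002
grip_force: 0.0
```

Run:
```python
from fit import *
s=capture("side");t=capture("top")
b=blob(t,170,8,(300,380,200,310)),blob(s,170,8,(300,345,195,225));print(b)
print("lever",[atz("top",x[0],92).round() for x in b[0]],[tri({"top":x[0],"side":np.array(y[0])-B}) for x in b[0][1:2] for y in b[1][:1]])
cv2.imwrite("pics/s2.png",cv2.resize(s[180:360,140:380],(800,600))[...,::-1])
print("blue",blob(s,105,130,(215,275,250,330)))
```

```text
([([353.5, 220.8], 44, [350, 217, 8, 8]), ([308.6, 227.5], 39, [305, 224, 7, 8]), ([341.0, 236.9], 44, [338, 234, 7, 7]), ([301.3, 268.2], 24, [300, 265, 4, 7]), ([363.9, 299.1], 43, [361, 296, 7, 7])], [([308.6, 198.3], 29, [306, 196, 6, 6]), ([317.5, 207.5], 32, [315, 205, 6, 6]), ([300.6, 220.9], 14, [300, 218, 3, 7])])
lever [array([ 530., -270.,   92.]), array([ 510., -125.,   92.]), array([ 479., -228.,   92.]), array([381., -99.,  92.]), array([ 283., -293.,   92.])] [(array([ 486.39223539, -118.96152188,  208.39383309]), {'top': array([1.5, 4.4]), 'side': array([-4. , -0.4])})]
blue [([250.3, 275.7], 43, [246, 269, 10, 14])]
```

View pics/s2.png

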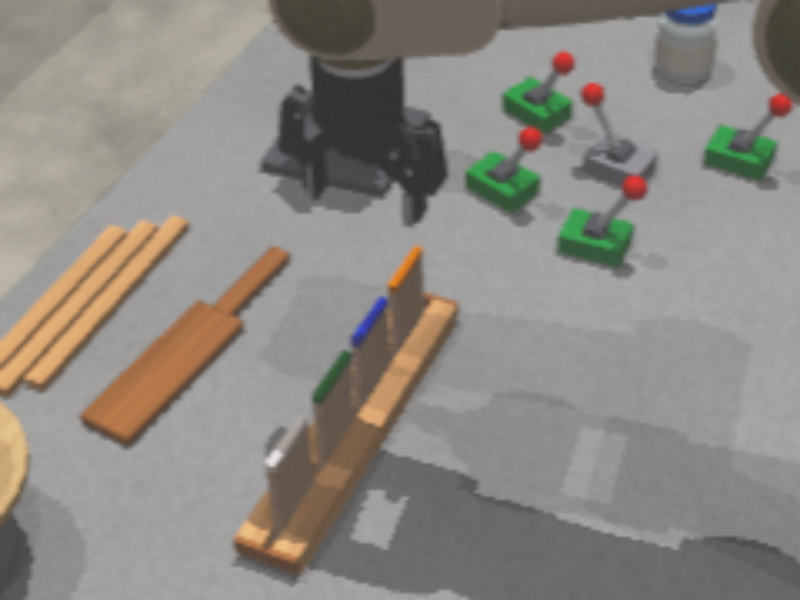

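The lever ball has moved from x = 413 to 479, so the lamp is on. The gripper is open above the blue tile, so I'll descend and grip.

step_arm --commands "1 0 0 4 0 0 0; 1 0 0 8 0 0 0; 1 0 0 12 0 0 0; 1 0 0 15 0 0 0; 1 0 0 16.8 0 0 0; 1 0 0 16.8 0 0 0; 1 0 0 16.8 0 0 0; 0.4 0 0 16.8 0 0 0; 0.2 0 0 16.8 0 0 0; 0.1 0 0 16.8 0 0 0; 0 0 0 16.8 0 0 0; 0 0 0 16.8 0 0 0; 0 0 0 16.8 0 0 0; 0 0 0 16.8 0 0 0" --newtons 40

```text
time_s: 7.18
eef_pos: [533.3, 197.9, 80.6]
ee_rot: [0.0, 0.703, 0.711, 0.001]
force: [0.9, -0.5, 0.8]
grip_width: 0.087
grip_force: 40.4
```

step_arm --commands "0 0 0 -1 0 0 0; 0 0 0 -2.5 0 0 0; 0 0 0 -5 0 0 0; 0 0 0 -8 0 0 0; 0 0 0 -11 0 0 0; 0 0 0 -14 0 0 0; 0 0 0 -16 0 0 0; 0 0 0 -16 0 0 0; 0 0 0 -16 0 0 0; 0 0 0 -16 0 0 0"

```text
time_s: 8.02
eef_pos: [532.3, 197.8, 238.9]
ee_rot: [-0.001, 0.703, 0.711, -0.001]
force: [-1.0, -0.5, -1.8]
grip_width: 0.088
grip_force: 40.2
```

Run:
```python
from fit import *
st=sense(); p=np.array(st["eef_pos"]); Rt=R.from_quat(st["ee_rot"],scalar_first=True); print(p,st["grip_width"],st["force"])
f=least_squares(res,[743,-141,.1,.4,42,33,0],loss="soft_l1"); Rm,pin,lens=model(f.x); F=lens+Rm.apply([-150,0,0])
tool=Rm*R.from_matrix([[0,1,0],[1,0,0],[0,0,-1]])  # tool x=tile y, tool y=tile x
T=F+Rm.apply([0,1,20.6]); d=Rt.inv().apply(T-p)/10; r=(Rt.inv()*tool).as_rotvec()
print(T,d.round(2),r.round(3))
s=capture("side"); t=capture("top"); o=np.hstack([cv2.resize(s[180:330,160:310],(400,400)),cv2.resize(t[160:260,150:250],(400,400))]); cv2.imwrite("pics/lift.png",o[...,::-1])
```

```text
[532.25530336 197.76916121 238.91452863] 0.08829105008126951 [-0.95659678 -0.45379097 -1.75765006]
[ 541.78330167 -161.99593223  225.91044095] [-35.98   0.56   1.31] [-0.446  0.022 -0.097]
```

View pics/lift.png

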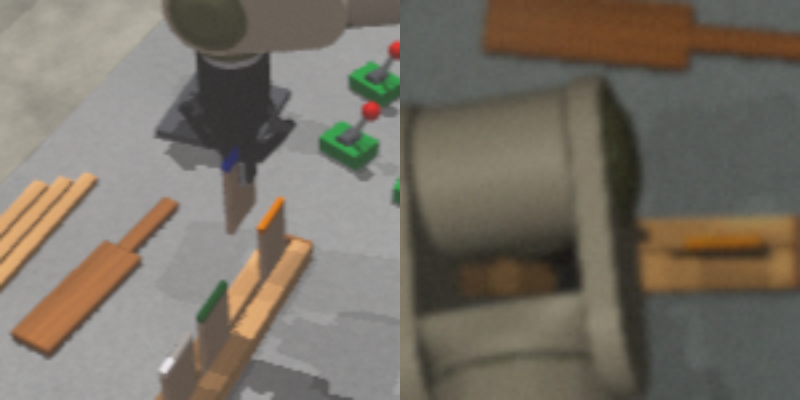

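step_arm --commands "0 -3 0 0 0 0 0; 0 -6 0 0 -0.05 0 -0.01; 0 -9 0 0 -0.1 0 -0.02; 0 -12 0 0 -0.15 0 -0.03; 0 -15 0 0 -0.2 0.01 -0.04; 0 -18 0 0 -0.25 0.01 -0.05; 0 -21 0 0.5 -0.3 0.01 -0.06; 0 -24 0 0.5 -0.35 0.02 -0.07; 0 -27 0.3 1 -0.4 0.02 -0.08; 0 -30 0.5 1.3 -0.446 0.022 -0.097; 0 -32 0.5 1.3 -0.446 0.022 -0.097; 0 -34 0.6 1.3 -0.446 0.022 -0.097; 0 -35 0.6 1.3 -0.446 0.022 -0.097; 0 -36 0.6 1.3 -0.446 0.022 -0.097; 0 -36 0.6 1.3 -0.446 0.022 -0.097; 0 -36 0.6 1.3 -0.446 0.022 -0.097; 0 -36 0.6 1.3 -0.446 0.022 -0.097; 0 -36 0.6 1.3 -0.446 0.022 -0.097"

```text
time_s: 9.62
eef_pos: [542.8, -161.0, 227.3]
ee_rot: [0.147, 0.65, 0.727, 0.165]
force: [0.3, -0.9, -1.1]
grip_width: 0.093
grip_force: 40.1
```

Run:
```python
from fit import *
st=sense(); print(st["eef_pos"],st["ee_rot"],st["grip_force"],np.abs(st["dq"]).max())
s=capture("side"); t=capture("top")
o=np.hstack([cv2.resize(s[125:245,200:320],(400,400),interpolation=cv2.INTER_CUBIC),cv2.resize(t[110:230,260:380],(400,400),interpolation=cv2.INTER_CUBIC)]); cv2.imwrite("pics/show.png",o[...,::-1])
for n in("side","top"):
    print(n,[(d["xy"],d["score"]) for l in("tile_blue_center","lens","focus") for d in spot_point(n,l)[:2]])
```

```text
[ 542.84716817 -161.00783486  227.27137274] [0.14746566 0.65032426 0.72672119 0.16495014] 40.11179029941559 0.002106103345375823
side [([291.8, 188.8], 0.61), ([261.0, 278.5], 0.53), ([254.3, 163.4], 0.92)]
top [([320.3, 211.1], 0.58), ([319.0, 161.3], 0.76)]
```

View pics/show.png

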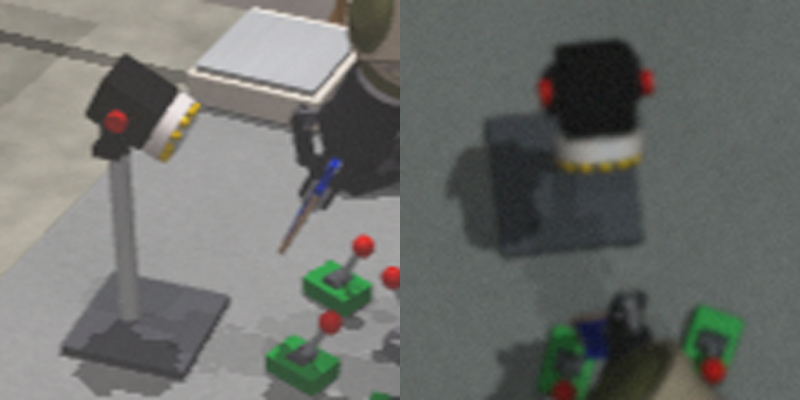

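Run:
```python
from fit import *
f=least_squares(res,[743,-141,.1,.4,42,33,0],loss="soft_l1"); Rm,pin,lens=model(f.x)
print("lens proj",proj("side",lens)+B,proj("top",lens))
def res2(p):
    L=model(p)[2]; return np.r_[res(p),(proj("side",L)[0]+B-[254.1,164.2])/1.5,(proj("top",L)[0]-[320.5,161.2])/2]
g=least_squares(res2,f.x,loss="soft_l1"); Rg,_,Lg=model(g.x); F2=Lg+Rg.apply([-150,0,0]); print(g.x.round(3),Lg.round(1),F2.round(1),g.fun.round(1))
st=sense(); Rt=R.from_quat(st["ee_rot"],scalar_first=True)*R.from_matrix([[0,1,0],[1,0,0],[0,0,-1]])
C=np.array(st["eef_pos"])-Rt.apply([0,0,0])+Rt.apply([0,-1+2,-20.6]); print("centre",C.round(1), "err",(F2-C).round(1))
print("ang x,z",[np.arccos(Rt.apply(v)@Rg.apply(v)).round(3) for v in np.eye(3)[[0,2]]])
# observed tile edges, side crop scale 120/400
for nm,v in(("topL",[0,30,50]),("botL",[0,30,-50]),("topR",[0,-30,50]),("botR",[0,-30,-50])):
    q=C+Rt.apply(v); print(nm,((proj("side",q)[0]+B-[200,125])*400/120).round(),((proj("top",q)[0]-[260,110])*400/120).round())
```

```text
lens proj [[254.95823269 165.22527125]] [[320.52254741 159.06308061]]
[ 7.44592e+02 -1.40651e+02  1.08000e-01  4.30000e-01  4.14010e+01
  2.83950e+01  3.08100e+00] [ 685.  -147.1  272.5] [ 549.4 -161.9  209.9] [ 0.4  0.1  0.1 -0.2 -0.3  0.4  0.8 -0.   0.9  0.7 -1.2  0.2 -0.5 -1.8
  0.2  0.6 -0.2  1.   0.6  0.6  0.  -1. ]
centre [ 551.6 -160.   208.7] err [-2.2 -1.9  1.2]
ang x,z [np.float64(0.016), np.float64(0.016)]
topL [318. 190.] [187. 354.]
botL [277. 255.] [170. 319.]
topR [334. 159.] [258. 345.]
botR [294. 224.] [235. 311.]
```

```bash
python3 -c "
from rig import *
print(finish_job())"
```

```text
the job is handed in; nothing more can be done
None
```

The lamp lever is on, and I handed the job in with the blue tile held still at the focus point: by my camera fit its centre is about 3 mm off and its face and top edge within about 0.02 rad (no verdict came back).

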